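Rack the stripped mortar cylinders in row order

TASK

Four freshly stripped mortar cylinders, each of a different coloured mix, stand in a row on their mould bases in the steel tray. Move them one at a time into the four pockets of the green curing rack, in the same order from left to right as they stood in the tray, so that the row still matches the batch log. The mortar is young and chips easily: lower each one upright right down onto the rack's floor before letting go, and do not drop or knock over any of them.

Things in the scene. Friction and masses are not known exactly. Their poses are not given: they have to be found in the camera images.
- cyl_grey: Light grey mortar cylinder, 50 mm in diameter, 100 mm high, about 0.43 kg, loose. Origin at the centre of its underside, z up its axis. At the start it stands upright on its own mould base in the tray, underside 12 mm above the bench
- cyl_charcoal: Charcoal (nearly black) mortar cylinder, 50 mm in diameter, 100 mm high, about 0.43 kg, loose. Origin at the centre of its underside, z up its axis. At the start it stands upright on its own mould base in the tray, underside 12 mm above the bench
- cyl_red: Brick-red mortar cylinder, 50 mm in diameter, 100 mm high, about 0.43 kg, loose. Origin at the centre of its underside, z up its axis. At the start it stands upright on its own mould base in the tray, underside 12 mm above the bench
- cyl_ochre: Ochre-yellow mortar cylinder, 50 mm in diameter, 100 mm high, about 0.43 kg, loose. Origin at the centre of its underside, z up its axis. At the start it stands upright on its own mould base in the tray, underside 12 mm above the bench
- base_a: Blue plastic mould base; at the start the light grey cylinder stands on it, within 3 mm of its centre. Disc 66 mm in diameter, 9 mm high, with two wing-screw lugs (22 mm high, out to 43 mm from its centre along its x). Fixed in the tray, so it shows where that cylinder stood in the row. Origin at the centre of its underside, axes as the tray's
- base_b: Orange plastic mould base; at the start the charcoal cylinder stands on it, within 3 mm of its centre. Disc 66 mm in diameter, 9 mm high, with two wing-screw lugs (22 mm high, out to 43 mm from its centre along its x). Fixed in the tray, so it shows where that cylinder stood in the row. Origin at the centre of its underside, axes as the tray's
- base_c: White plastic mould base; at the start the brick-red cylinder stands on it, within 3 mm of its centre. Disc 66 mm in diameter, 9 mm high, with two wing-screw lugs (22 mm high, out to 43 mm from its centre along its x). Fixed in the tray, so it shows where that cylinder stood in the row. Origin at the centre of its underside, axes as the tray's
- base_d: Black plastic mould base; at the start the ochre cylinder stands on it, within 3 mm of its centre. Disc 66 mm in diameter, 9 mm high, with two wing-screw lugs (22 mm high, out to 43 mm from its centre along its x). Fixed in the tray, so it shows where that cylinder stood in the row. Origin at the centre of its underside, axes as the tray's
- tray: Steel tray of the starting row, 104 mm (x) by 304 mm (y), rim 12 mm high, fixed. Left or right of the rack. Origin at the centre of its underside on the bench; y runs along the row, to the left seen from the robot, turned up to 17 degrees. The bases stand at x = 0, y = -108, -36, 36 and 108 mm, undersides 3 mm above the bench; which one is where changes
- rack: Green curing rack, 100 mm (x) by 304 mm (y), fixed. Origin at the centre of its underside on the bench; y runs along the row, to the left seen from the robot, turned up to 17 degrees. Floor 10 mm up; over it a guide plate, top 34 mm up, with four round pockets 66 mm wide at x = 0, y = -108, -36, 36 and 108 mm. Steel handles at both ends (y = 149 and -149 mm), 72 mm high
Not all that is in view belongs to the job. Leave any blue look-alike of the cyl_red alone.

How it is judged (in metres and radians):
At the end, for the whole second after the job is handed in: Each of the four cylinders stands in the rack pocket with the same place in the row (counted from the left) that its mould base has in the tray: within 12 mm of the pocket's centre in the rack's x and y, underside within 4 mm of the rack's floor, upright within 0.08 rad, and at rest (x of cyl_grey in the frame of rack between -0.012 and 0.012 m and z of cyl_grey in the frame of rack between 0.006 and 0.014 m and angle between each of cyl_grey, cyl_charcoal, cyl_red, cyl_ochre's own z axis and vertical below 0.08 rad and linear speed of each of cyl_grey, cyl_charcoal, cyl_red, cyl_ochre below 0.02 m/s and angular speed of each of cyl_grey, cyl_charcoal, cyl_red, cyl_ochre below 0.15 rad/s and ((y of base_a in the frame of tray between -0.128 and -0.088 m and y of cyl_grey in the frame of rack between -0.12 and -0.096 m) or (y of base_a in the frame of tray between -0.056 and -0.016 m and y of cyl_grey in the frame of rack between -0.048 and -0.024 m) or (y of base_a in the frame of tray between 0.016 and 0.056 m and y of cyl_grey in the frame of rack between 0.024 and 0.048 m) or (y of base_a in the frame of tray between 0.088 and 0.128 m and y of cyl_grey in the frame of rack between 0.096 and 0.12 m)) and x of cyl_charcoal in the frame of rack between -0.012 and 0.012 m and z of cyl_charcoal in the frame of rack between 0.006 and 0.014 m and ((y of base_b in the frame of tray between -0.128 and -0.088 m and y of cyl_charcoal in the frame of rack between -0.12 and -0.096 m) or (y of base_b in the frame of tray between -0.056 and -0.016 m and y of cyl_charcoal in the frame of rack between -0.048 and -0.024 m) or (y of base_b in the frame of tray between 0.016 and 0.056 m and y of cyl_charcoal in the frame of rack between 0.024 and 0.048 m) or (y of base_b in the frame of tray between 0.088 and 0.128 m and y of cyl_charcoal in the frame of rack between 0.096 and 0.12 m)) and x of cyl_red in the frame of rack between -0.012 and 0.012 m and z of cyl_red in the frame of rack between 0.006 and 0.014 m and ((y of base_c in the frame of tray between -0.128 and -0.088 m and y of cyl_red in the frame of rack between -0.12 and -0.096 m) or (y of base_c in the frame of tray between -0.056 and -0.016 m and y of cyl_red in the frame of rack between -0.048 and -0.024 m) or (y of base_c in the frame of tray between 0.016 and 0.056 m and y of cyl_red in the frame of rack between 0.024 and 0.048 m) or (y of base_c in the frame of tray between 0.088 and 0.128 m and y of cyl_red in the frame of rack between 0.096 and 0.12 m)) and x of cyl_ochre in the frame of rack between -0.012 and 0.012 m and z of cyl_ochre in the frame of rack between 0.006 and 0.014 m and ((y of base_d in the frame of tray between -0.128 and -0.088 m and y of cyl_ochre in the frame of rack between -0.12 and -0.096 m) or (y of base_d in the frame of tray between -0.056 and -0.016 m and y of cyl_ochre in the frame of rack between -0.048 and -0.024 m) or (y of base_d in the frame of tray between 0.016 and 0.056 m and y of cyl_ochre in the frame of rack between 0.024 and 0.048 m) or (y of base_d in the frame of tray between 0.088 and 0.128 m and y of cyl_ochre in the frame of rack between 0.096 and 0.12 m))); the robot touches nothing.
It fails at once if a cylinder is tipped by more than 35 degrees (knocked over) (angle between any of cyl_grey, cyl_charcoal, cyl_red, cyl_ochre's own z axis and vertical above 0.61 rad).
It fails at once if a cylinder is dropped: it moves free of the fingers at more than 0.6 m/s (a fall of about 18 mm) ((linear speed of cyl_grey above 0.6 m/s and contact force between the fingers and cyl_grey below 0.05 N) or (linear speed of cyl_charcoal above 0.6 m/s and contact force between the fingers and cyl_charcoal below 0.05 N) or (linear speed of cyl_red above 0.6 m/s and contact force between the fingers and cyl_red below 0.05 N) or (linear speed of cyl_ochre above 0.6 m/s and contact force between the fingers and cyl_ochre below 0.05 N)).
It also fails if it takes over 96 s, if anything falls off the work surface, if the arm or the gripper's body presses on something with over 40 N, if the wrist force passes 120 N, or if a joint passes its speed limit or range.

ROBOT

A 6-joint arm with a two-finger parallel gripper is mounted at the origin on the work surface. World frame = base frame: x ahead of the robot, y to its left, z up, the work surface at z = 0. Lengths are in m, angles in degrees, forces in N, time in s.
With the tool pointing down it reaches from about 0.275 to 1 m from the base axis. Payload 8.4 kg.
Tool frame: the origin (TCP) lies between the finger pads; the fingertips stand 25 mm ahead of it and the grasp point (between the pads) lies 6 mm ahead of it; z points along the fingers, y is the line along which they close (so a half turn about z gives the same grasp; the last joint's range is limited). The gripper opens to 85 mm and grips with 20 to 120 N. Pads are 22 mm wide; open, the fingers measure 114 mm over their backs; the gripper's body (76 mm by 85 mm) begins 54 mm behind the grasp point. The pads swing forward as they close: fully open they stand 13 mm farther back than shut.
Start: joints at [-66.085, 20.225, 93.587, -0, 66.188, -0.138], TCP at [0.255, -0.571, 0.256] pointing down, gripper open.
Joint ranges: [-150.9, 150.9], [-52.94, 120.26], [3.33, 152.33], [-74.26, 254.26], [0, 154.13], [-172.89, 172.89]. Speed limits (degrees/s): [127.2, 127.2, 159.86, 180, 180, 180].

INTERFACE

Orientations are given as a 3x3 rotation matrix whose columns are the frame's x, y, z axes.
In Python, from rig import status, viewer, workorder gives the robot as it stands.
- The arm moves only by the tool servo_tool, never from a script. Its argument "targets" is a list of rows, each a list of 3 entries, a list of its own where there are three numbers: the shift along the tool's x, y, z in mm, then the turn about the tool's z in rad, then the opening in per cent of the stroke, from 0 (shut) to 100 (fully open). In form: [[[x, y, z], roll, fingers], ...]. A call has 1 to 20 rows; each row shifts and turns the commanded pose from where the row before left it, along the tool's axes as they then stand; what a row does not reach is not made up. A row lasts 1/10 s, in which the tool goes at most 50 mm and 8.59 degrees, less where a joint would pass 70% of its speed; a pose out of reach is approached as far as the arm can. A call with a gripper value outside its range is refused whole. The fingers move at their own pace and stop on an object; the grip force is fixed at half the most. Time passes only in rows, so rows that do not move let the fingers close. It gives the time, the measured TCP pose, the force, the opening and the grip force at its end, in the units of the state.
- status.get_state(): the state, without advancing time (a new reading comes with each control period).
- viewer.capture(name): name is "scene" or "top" or "wrist"; returns a dict with "img" (384x512x3 uint8, red, green, blue), "fovy" (degrees; the focal length in pixels is half the picture's height over the tangent of half this angle, whatever the lens; pixels are square), "cx", "cy" (the principal point, pixels), "R" (3x3) and "t" (3): a world point X has camera coordinates R X + t. Camera axes: x right, y down, z forward; pixel columns grow to the right and rows downward; lengths in m; the calibration is good to about 2 mm. A picture is of the moment at which its call begins. There is no depth.
- workorder.sign_off(): hands the job in; it is judged then, once.
The state is a dict: "t": time; "joint_positions": joint angles; "dq": joint speeds; "joint_torque": joint torques, N m; "tcp_pos": TCP position; "tool_rot": TCP orientation; "wrist_force": force on the tool from outside, world axes, zero at the start; "ft_torque": the same for the moment, N m; "grip_width": finger opening in m; "finger_force": force on a finger pad.
Only numpy, scipy, OpenCV 4.12 (cv2) and the standard library are available. Lean on these libraries where they do the work, as an engineer would, in place of code of your own. Each camera call takes 0.05 s, during which the arm holds its last target. There are 200 camera calls.

## Working session

There is one attempt and no reset: what is moved stays moved. The work goes in short steps, Python scripts to look and compute and a tool call to move; the robot and the scene stay as the last step left them, time stands still between calls to the robot, and variables do not carry over. Pictures are saved under pics/ and viewed, at most 14 in all, crops included, and the job is handed in when it is done.

Besides the shell and the picture viewer there is one more tool, called after "Call:" as a command line: name --argument value ..., lists and objects as JSON in quotes. servo_tool: Moves the arm, as the interface text tells. Its arguments: {"type":"object","properties":{"targets":{"type":"array","items":{"type":"array"}}},"required":["targets"]}

```bash
mkdir -p pics; python3 - <<'E'
from rig import status, viewer
import cv2,numpy as np,pickle
s=status.get_state();print(s)
for n in("scene","top"):
    c=viewer.capture(n);pickle.dump(c,open(n+".pkl","wb"))
    print(n,c["fovy"],c["cx"],c["cy"],np.round(c["R"],3).tolist(),c["t"])
    cv2.imwrite(f"pics/{n}0.png",c["img"][:,:,::-1])
E
```

```text
{'t': 0.0, 'joint_positions': array([-6.60835385e+01,  2.02638357e+01,  9.36310640e+01, -9.18102974e-04,
        6.61869332e+01, -1.36915419e-01]), 'dq': array([-0.05186819, -0.02153171, -0.01815154, -0.04980198, -0.01935806,
       -0.00188667]), 'joint_torque': array([ 3.70398709e-06, -6.05255413e+01, -3.42065406e+01,  5.16803811e-05,
        9.25630156e-03, -5.23994331e-06]), 'tcp_pos': array([ 0.25455875, -0.57031067,  0.2555321 ]), 'tool_rot': array([[ 9.13163500e-01,  4.07593022e-01, -5.92420780e-04],
       [ 4.07593453e-01, -9.13162575e-01,  1.29967633e-03],
       [-1.12374827e-05, -1.42828382e-03, -9.99998980e-01]]), 'wrist_force': array([-0.61424909,  0.91557558, -0.03851208]), 'ft_torque': array([ 0.0022256 , -0.00295705, -0.03182167]), 'finger_force': 0.0, 'grip_width': 0.08542717153858526}
scene 47.33273674707232 240.85967435308004 190.90899111582794 [[0.111, 0.994, 0.002], [0.765, -0.084, -0.639], [-0.635, 0.072, -0.769]] [-0.05326274 -0.3468466   1.38180978]
top 42.235655876579195 269.54725915315447 193.83770603319465 [[0.019, -1.0, 0.007], [-0.992, -0.02, -0.127], [0.127, -0.005, -0.992]] [-0.00207445  0.49534172  1.15556076]
```

View pics/scene0.png

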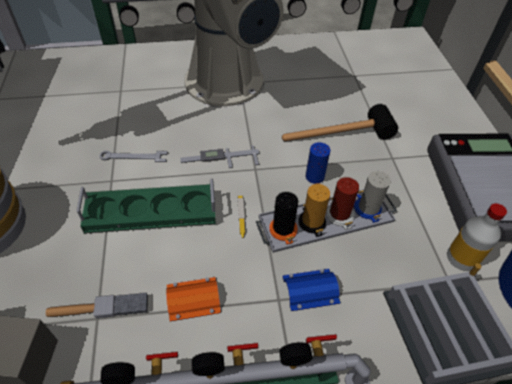

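View pics/top0.png

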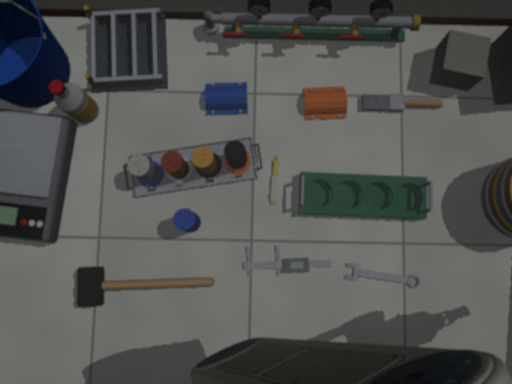

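The scene shows the tray with (left to right, +y to −y) grey, red, ochre, charcoal, and the rack to its right. In the top view the cylinder tops are near (138,163), (172,158), (205,155), (236,150), and the rack pockets at about (318..412,193). The blue look-alike is at (185,220).

```bash
python3 - <<'E'
import cv2,pickle
c=pickle.load(open("top.pkl","rb"))["img"][:,:,::-1]
a=cv2.resize(c[130:205,115:265],None,fx=5,fy=5,interpolation=cv2.INTER_CUBIC)
b=cv2.resize(c[160:225,290:440],None,fx=5,fy=5,interpolation=cv2.INTER_CUBIC)
import numpy as np
b=cv2.convertScaleAbs(b,alpha=1.8)
o=cv2.resize(np.vstack([a[:375*1],b[:325]]),None,fx=.85,fy=.85); cv2.imwrite("pics/crop0.png",o);print(o.shape)
E
```

```text
(595, 638, 3)
```

View pics/crop0.png

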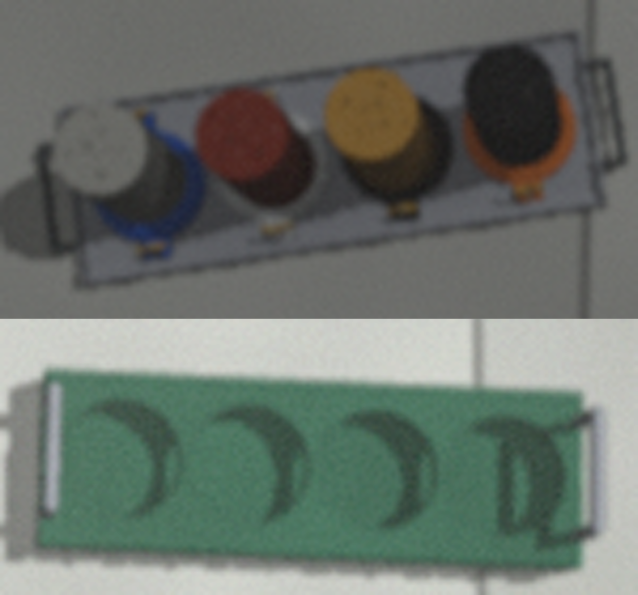

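Crop: the tray tilts one way and the rack the other. The three lit tops are clear discs, and the four pockets show as dark crescents. I'll measure the tops on z=0.112 and the rack on z=0.034.

```bash
cat > h.py <<'E'
import numpy as np,cv2
def f(c): return c["img"].shape[0]/2/np.tan(np.radians(c["fovy"]/2))
def ray(c,uv,z):
    uv=np.atleast_2d(uv).astype(float); R=np.array(c["R"]);t=np.array(c["t"])
    d=np.c_[(uv[:,0]-c["cx"])/f(c),(uv[:,1]-c["cy"])/f(c),np.ones(len(uv))]@R
    C=-R.T@t; return (C+d*((z-C[2])/d[:,2])[:,None])
def proj(c,X):
    p=np.atleast_2d(X)@np.array(c["R"]).T+c["t"]; return p[:,:2]/p[:,2:]*f(c)+[c["cx"],c["cy"]]
def big(m):
    n,l,s,_=cv2.connectedComponentsWithStats(m.astype(np.uint8)); return (l==1+np.argmax(s[1:,4]))
def circ(c,m,z):  # min enclosing circle & centroid of a mask in the plane z
    m=big(m); cs,_=cv2.findContours(m.astype(np.uint8),0,1); P=ray(c,max(cs,key=len)[:,0],z)[:,:2]
    o,r=cv2.minEnclosingCircle((P*1000).astype(np.float32)); v,u=np.nonzero(m)
    return np.round(o),round(r,1),np.round(ray(c,np.c_[u,v],z)[:,:2].mean(0)*1000,1),m.sum()
E
python3 - <<'E'
from h import *;import pickle
c=pickle.load(open("top.pkl","rb"));print(-np.array(c["R"]).T@c["t"])
hsv=cv2.cvtColor(c["img"],cv2.COLOR_RGB2HSV).astype(int);H,S,V=hsv[...,0],hsv[...,1],hsv[...,2]
for n,(u,v) in dict(grey=(138,164),red=(172,162),ochre=(203,157),char=(236,154)).items(): print(n,hsv[v,u],ray(c,[u,v],.112)[0]*1000)
for n,m,box in(("grey",(V>105)&(S<45),(127,152,152,178)),("red",((H<12)|(H>170))&(S>120)&(V>70),(158,148,192,180)),("ochre",(H>10)&(H<28)&(S>100)&(V>100),(188,144,222,176)),("char",(V<60),(222,136,250,172))):
    b=np.zeros_like(m);b[box[1]:box[3],box[0]:box[2]]=1
    print(n,circ(c,m&b,.112))
m=(H>60)&(H<95)&(S>70);m[:,:290]=0;m[:160]=0;m[230:]=0
m=big(m);cs,_=cv2.findContours(m.astype(np.uint8),0,1)
for z in (.034,):
    P=ray(c,max(cs,key=len)[:,0],z)[:,:2]*1000;print("rack",cv2.minAreaRect(P.astype(np.float32)))
    hull=cv2.convexHull(max(cs,key=len));ap=cv2.approxPolyDP(hull,5,True)[:,0];print(ap.tolist(),np.round(ray(c,ap,z)*1000).tolist())
E
```

```text
[0.34410105 0.01317123 1.20917715]
grey [ 20   7 107] [546.49512424 303.46163683 112.        ]
red [  3 142  77] [552.57381718 227.68835661 112.        ]
ochre [ 19 146 115] [565.37375092 158.72477583 112.        ]
char [ 0  8 33] [573.7310636   84.89894127 112.        ]
grey (array([570., 313.]), 17.3, array([571.7, 317.3]), np.int64(33))
red (array([554., 229.]), 22.6, array([553.9, 228.9]), np.int64(315))
ochre (array([567., 161.]), 23.6, array([567. , 161.5]), np.int64(338))
char (array([573.,  86.]), 32.6, array([573.1,  86.8]), np.int64(512))
rack ((496.0684509277344, -215.05413818359375), (297.4352722167969, 96.71857452392578), 88.67584991455078)
[[304, 174], [424, 178], [425, 217], [300, 212]] [[545.0, -74.0, 34.0], [541.0, -362.0, 34.0], [447.0, -363.0, 34.0], [453.0, -66.0, 34.0]]
```

Call:
servo_tool --targets '[[[0,0,0],0,100]]'

```text
t: 0.2
tcp_pos: [0.2546, -0.5705, 0.2558]
tool_rot: [[0.913, 0.408, -0.0], [0.408, -0.913, 0.001], [0.0, -0.001, -1.0]]
wrist_force: [-0.9, -0.3, 0.4]
grip_width: 0.0855
finger_force: 0.0
```

Call:
servo_tool --targets '[[[0,0,-14],-0.146,100],[[0,0,-14],-0.146,100],[[0,0,-14],-0.146,100],[[0,0,-14],-0.146,100],[[0,0,-14],-0.146,100],[[0,0,-14],-0.146,100],[[0,0,-14],-0.146,100],[[0,0,-14],-0.146,100],[[40,20,-4],0,100],[[40,20,-4],0,100],[[40,20,-4],0,100],[[40,20,-4],0,100],[[40,20,-4],0,100],[[40,20,-4],0,100],[[40,20,-4],0,100],[[40,20,-4],0,100],[[36,20,-4],0,100],[[0,0,0],0,100],[[0,0,0],0,100]]'

```text
t: 2.1
tcp_pos: [0.4289, -0.2111, 0.4043]
tool_rot: [[-0.019, 1.0, -0.0], [1.0, 0.019, -0.0], [-0.0, -0.0, -1.0]]
wrist_force: [-0.6, -0.5, -0.3]
grip_width: 0.0855
finger_force: 0.0
```

```bash
python3 - <<'E'
from h import *;import pickle
from rig import viewer
c=viewer.capture("wrist");pickle.dump(c,open("w0.pkl","wb"));cv2.imwrite("pics/w0.png",c["img"][:,:,::-1])
print(c["fovy"],-np.array(c["R"]).T@c["t"])
c=viewer.capture("top");pickle.dump(c,open("top1.pkl","wb"))
E
```

```text
59.34690893254909 [ 0.427224   -0.13689471  0.52254739]
```

View pics/w0.png

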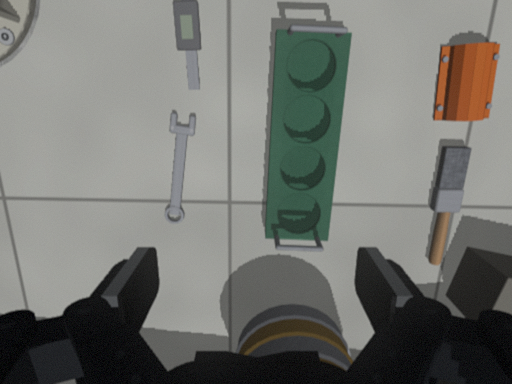

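The wrist view shows the whole rack: pockets at about (311,65), (306,118), (303,167), (299,212). Now over to the tray.

Call:
servo_tool --targets '[[[41,6,0],0,100],[[41,6,0],0,100],[[41,6,0],0,100],[[41,6,0],0,100],[[41,6,0],0,100],[[41,6,0],0,100],[[41,6,0],0,100],[[41,6,0],0,100],[[41,6,0],0,100],[[41,6,0],0,100],[[0,0,0],0,100],[[0,0,0],0,100]]'

```text
t: 3.4
tcp_pos: [0.482, 0.1987, 0.4037]
tool_rot: [[-0.017, 1.0, -0.001], [1.0, 0.017, -0.001], [-0.001, -0.001, -1.0]]
wrist_force: [0.3, -0.7, -0.8]
grip_width: 0.0854
finger_force: 0.0
```

```bash
python3 - <<'E'
from h import *;import pickle
from rig import viewer
c=viewer.capture("wrist");pickle.dump(c,open("w1.pkl","wb"));cv2.imwrite("pics/w1.png",c["img"][:,:,::-1])
print(-np.array(c["R"]).T@c["t"])
for n in("w0","top1"):
    c=pickle.load(open(n+".pkl","rb"))
    hsv=cv2.cvtColor(c["img"],cv2.COLOR_RGB2HSV).astype(int);H,S,V=hsv[...,0],hsv[...,1],hsv[...,2]
    m=(H>60)&(H<95)&(S>70)
    if n=="w0":
        m[:,:250]=0
        # pocket crescents within plate
    else: m[:,:290]=0;m[:160]=0;m[230:]=0
    m=big(m);cs,_=cv2.findContours(m.astype(np.uint8),0,1)
    hull=cv2.convexHull(max(cs,key=len));ap=cv2.approxPolyDP(hull,6,True)[:,0];W=ray(c,ap,.034)*1000
    print(n,ap.tolist(),np.round(W[:,:2]).tolist(),cv2.minAreaRect((ray(c,hull[:,0],.034)[:,:2]*1000).astype(np.float32)))
    if n=="w0":
        print([hsv[p[1],p[0]].tolist() for p in((345,50),(325,95),(300,60),(310,85),(325,60))])
E
```

```text
[0.4806543  0.27289825 0.52190519]
w0 [[277, 30], [350, 34], [326, 239], [266, 236]] [[453.0, -67.0], [550.0, -70.0], [542.0, -369.0], [446.0, -365.0]] ((497.41754150390625, -217.99705505371094), (301.31756591796875, 98.69755554199219), 88.6126708984375)
[[73, 78, 95], [76, 96, 88], [73, 87, 94], [76, 82, 65], [76, 87, 94]]
top1 [[302, 173], [397, 177], [398, 211], [300, 212]] [[547.0, -69.0], [542.0, -297.0], [460.0, -299.0], [453.0, -66.0]] ((496.8896789550781, -186.28018188476562), (239.63632202148438, 96.74072265625), 88.5006103515625)
```

View pics/w1.png

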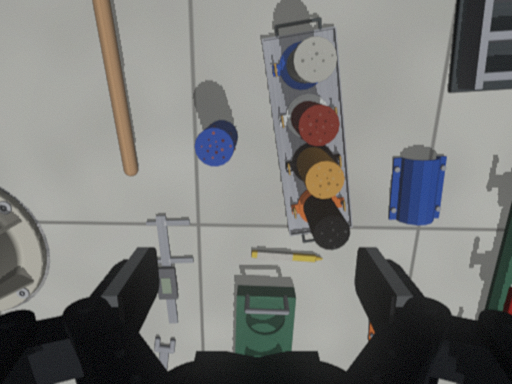

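The wrist view shows the tops: grey (315,60), red (319,125), ochre (325,180), charcoal (331,230). The tray corners are at about (264,38), (334,27), (350,225), (290,232).

```bash
python3 - <<'E'
from h import *;import pickle
c=pickle.load(open("w1.pkl","rb"))
hsv=cv2.cvtColor(c["img"],cv2.COLOR_RGB2HSV).astype(int);H,S,V=hsv[...,0],hsv[...,1],hsv[...,2]
for p in((315,60),(319,125),(325,182),(331,232),(322,205),(310,168),(307,65),(318,150)):print(p,hsv[p[1],p[0]].tolist(),end=" ")
print()
bg=cv2.medianBlur(c["img"],3);out=[]
for n,(u,v) in dict(grey=(315,60),red=(319,125),ochre=(325,180),char=(331,230)).items():
    m=np.zeros((386,514),np.uint8);img=cv2.cvtColor(bg,cv2.COLOR_RGB2BGR)
    d={"grey":14,"red":12,"ochre":14,"char":9}[n]
    cv2.floodFill(img,m,(u,v),0,(d,)*3,(d,)*3,4|(255<<8)|cv2.FLOODFILL_FIXED_RANGE|cv2.FLOODFILL_MASK_ONLY)
    m=cv2.morphologyEx(m[1:-1,1:-1],cv2.MORPH_OPEN,np.ones((5,5)));m=cv2.morphologyEx(m,cv2.MORPH_CLOSE,np.ones((7,7)))
    r=circ(c,m>0,.112);print(n,r[0],r[1],r[2],r[3])
# tray corners at rim
P=ray(c,[(264,38),(334,27),(350,225),(290,232)],.012)[:,:2]*1000;print(np.round(P).tolist(),P.mean(0))
e=(P[0]+P[1]-P[2]-P[3])/2;print(e,np.linalg.norm(e),np.degrees(np.arctan2(-e[0],e[1])))
E
```

```text
(315, 60) [30, 8, 156] (319, 125) [3, 153, 117] (325, 182) [18, 146, 173] (331, 232) [23, 21, 48] (322, 205) [11, 47, 43] (310, 168) [18, 147, 134] (307, 65) [26, 11, 156] (318, 150) [17, 121, 78] 
grey [549. 306.] 28.3 [547.  303.5] 1594
red [556. 228.] 24.0 [555.3 228. ] 1218
ochre [568. 159.] 24.3 [567.4 160. ] 1062
char [580.  89.] 25.9 [580.9  89.2] 961
[[489.0, 335.0], [586.0, 351.0], [636.0, 56.0], [539.0, 42.0]] [562.51841521 196.02887786]
[-50.27495945 294.17588671] 298.440988925092 9.69821249874653
```

Tray fit: centre (562.5, 196), 9.7°. Predicted bases agree with the measured tops to about 3 mm. The rack is centred at (497.5, −217.7), 1.4°, with a measured size of 301×99 against 304×100. I'll keep one yaw (91°, closing across the rows) and start with grey at (546, 303).

Call:
servo_tool --targets '[[[34.5,22,-10],0,100],[[34.5,22,0],0,100],[[34.5,22,0],0,100],[[0,0,40],0,100],[[0,0,45],0,100],[[0,0,45],0,100],[[0,0,45],0,100],[[0,0,45],0,100],[[0,0,30],0,100],[[0,0,0],0,100],[[0,0,0],0,100]]'

```text
t: 4.55
tcp_pos: [0.5466, 0.3025, 0.165]
tool_rot: [[-0.015, 1.0, -0.0], [1.0, 0.015, -0.0], [-0.0, -0.0, -1.0]]
wrist_force: [0.6, 0.7, 0.6]
grip_width: 0.0853
finger_force: 0.0
```

```bash
python3 - <<'E'
from h import *;import pickle
c=pickle.load(open("w1.pkl","rb"));print("blue",ray(c,[214,147],.112)*1000)
for n in ("red",):pass
E
```

```text
blue [[429.06451082 199.09816402 112.        ]]
```

Call:
servo_tool --targets '[[[0,0,30],0,100],[[0,0,25],0,100],[[0,0,15],0,100],[[0,0,7],0,100],[[0,0,0],0,100],[[0,0,0],0,30],[[0,0,0],0,0],[[0,0,0],0,0],[[0,0,0],0,0],[[0,0,0],0,0],[[0,0,0],0,0]]'

```text
t: 5.65
tcp_pos: [0.5464, 0.3042, 0.0886]
tool_rot: [[-0.017, 1.0, 0.001], [1.0, 0.017, 0.001], [0.001, 0.001, -1.0]]
wrist_force: [-1.5, -0.3, 6.0]
grip_width: 0.0491
finger_force: 61.4
```

Call:
servo_tool --targets '[[[0,0,-10],0,0],[[0,0,-30],0,0],[[0,0,-40],0,0],[[0,0,-40],0,0],[[0,0,-30],0,0],[[-20,-3,0],0,0],[[-41,-5,0],0,0],[[-41,-5,0],0,0],[[-41,-5,0],0,0],[[-41,-5,0],0,0],[[-41,-5,0],0,0],[[-41,-5,0],0,0],[[-41,-5,0],0,0],[[-41,-5,0],0,0],[[-41,-5,0],0,0],[[-24,-5,0],0,0],[[0,0,0],0,0],[[0,0,0],0,0]]'

```text
t: 7.45
tcp_pos: [0.4988, -0.1105, 0.2367]
tool_rot: [[-0.015, 1.0, -0.002], [1.0, 0.015, 0.001], [0.001, -0.002, -1.0]]
wrist_force: [0.0, 0.8, -5.9]
grip_width: 0.0489
finger_force: 63.8
```

Call:
servo_tool --targets '[[[1,1.5,30],0,0],[[0,0,40],0,0],[[0,0,25],0,0],[[0,0,0],0,0]]'

```text
t: 7.85
tcp_pos: [0.4985, -0.1073, 0.1389]
tool_rot: [[-0.018, 1.0, -0.007], [1.0, 0.018, 0.002], [0.002, -0.007, -1.0]]
wrist_force: [-0.0, -0.9, -5.0]
grip_width: 0.049
finger_force: 64.0
```

```bash
python3 - <<'E'
from h import *
from rig import viewer
a=viewer.capture("scene");b=viewer.capture("top")
A=cv2.resize(a["img"][120:240,60:230],None,fx=4,fy=4,interpolation=2);B=cv2.resize(b["img"][150:230,280:450],None,fx=4,fy=4,interpolation=2)
o=np.vstack([A,B])[:,:,::-1];o=cv2.resize(o,None,fx=.74,fy=.74);print(o.shape)
cv2.imwrite("pics/p1.png",cv2.convertScaleAbs(o,alpha=1.4))
E
```

```text
(592, 503, 3)
```

View pics/p1.png

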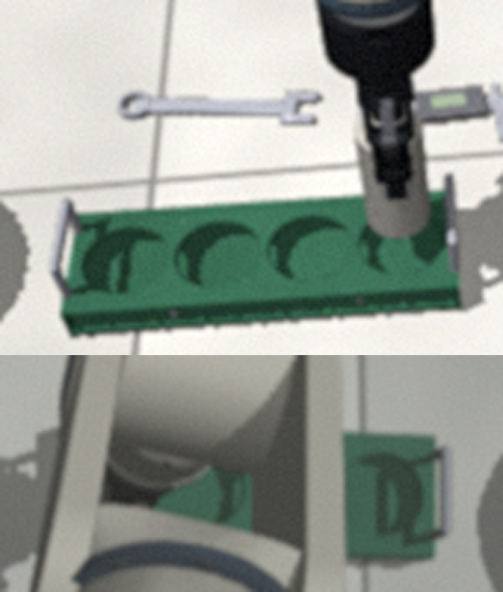

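Grey hangs upright above the leftmost pocket (scene crop, underside at about (397,235)) and looks centred, so I'll lower it.

Call:
servo_tool --targets '[[[0,1,20],0,0],[[0,0,15],0,0],[[0,0,10],0,0],[[0,0,4],0,0],[[0,0,1],0,0],[[0,0,0],0,0],[[0,0,0],0,0]]'

```text
t: 8.65
tcp_pos: [0.5029, -0.1091, 0.093]
tool_rot: [[-0.017, 1.0, 0.001], [1.0, 0.017, -0.0], [-0.0, 0.001, -1.0]]
wrist_force: [-0.1, 0.7, -4.5]
grip_width: 0.0487
finger_force: 64.4
```

Call:
servo_tool --targets '[[[0,-1,2],0,0],[[0,0,2],0,0],[[0,0,1],0,0],[[0,0,0],0,0]]'

```text
t: 9.05
tcp_pos: [0.5013, -0.1089, 0.0871]
tool_rot: [[-0.017, 1.0, -0.0], [1.0, 0.017, 0.0], [0.0, -0.0, -1.0]]
wrist_force: [0.2, 0.2, -5.3]
grip_width: 0.0493
finger_force: 64.4
```

Call:
servo_tool --targets '[[[0,0,0.6],0,0],[[0,0,0.6],0,0],[[0,0,0],0,0]]'

```text
t: 9.35
tcp_pos: [0.5015, -0.1091, 0.0866]
tool_rot: [[-0.017, 1.0, 0.0], [1.0, 0.017, -0.0], [-0.0, 0.0, -1.0]]
wrist_force: [-1.7, 0.1, 4.7]
grip_width: 0.0486
finger_force: 65.4
```

Contact at z=0.0866, just as predicted. Release and go to red.

Call:
servo_tool --targets '[[[0,0,0],0,65],[[0,0,0],0,80],[[0,0,0],0,100],[[0,0,0],0,100],[[0,0,0],0,100],[[0,0,-15],0,100],[[0,0,-35],0,100],[[0,0,-45],0,100],[[0,0,-30],0,100],[[38,6,0],0,100],[[42,8,0],0,100],[[43,8,0],0,100],[[43,8,0],0,100],[[43,8,0],0,100],[[43,8,0],0,100],[[43,8,0],0,100],[[43,6,0],0,100],[[0,0,0],0,100],[[0,0,0],0,100]]'

```text
t: 11.25
tcp_pos: [0.5553, 0.2307, 0.2107]
tool_rot: [[-0.019, 1.0, -0.001], [1.0, 0.019, -0.001], [-0.001, -0.001, -1.0]]
wrist_force: [-0.8, -1.4, -0.1]
grip_width: 0.0853
finger_force: 0.0
```

```bash
cat > look.py <<'E'
from h import *;import sys
from rig import viewer
a=viewer.capture("scene");b=viewer.capture("top")
A=cv2.resize(a["img"][150:250,60:410],None,fx=2,fy=2,interpolation=2);B=cv2.resize(b["img"][130:230,110:460],None,fx=2,fy=2,interpolation=2)
cv2.imwrite(sys.argv[1],cv2.convertScaleAbs(np.vstack([A,B])[:,:,::-1],alpha=1.3))
E
python3 look.py pics/p2.png
```

```text
(no output)
```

View pics/p2.png

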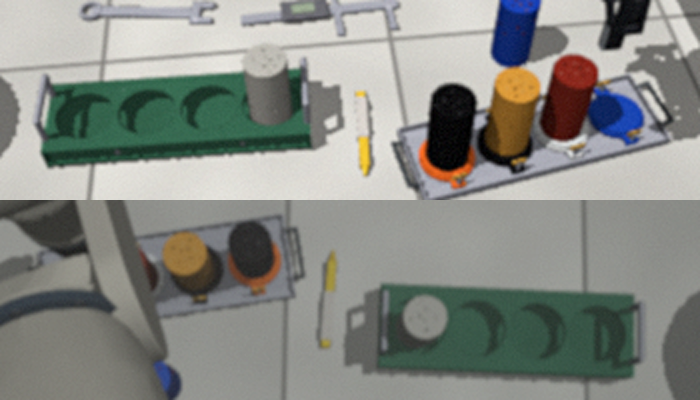

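Grey stands upright in the leftmost pocket (scene crop (267,85), top crop (425,317)). The gripper is now above red.

Call:
servo_tool --targets '[[[-1,0,30],0,100],[[0,0,40],0,100],[[0,0,30],0,100],[[0,0,15],0,100],[[0,0,7],0,100],[[0,0,0],0,100],[[0,0,0],0,30],[[0,0,0],0,0],[[0,0,0],0,0],[[0,0,0],0,0],[[0,0,0],0,0],[[0,0,0],0,0]]'

```text
t: 12.55
tcp_pos: [0.5563, 0.2293, 0.0906]
tool_rot: [[-0.017, 1.0, 0.002], [1.0, 0.017, 0.001], [0.001, 0.002, -1.0]]
wrist_force: [-2.0, -0.8, 5.9]
grip_width: 0.0491
finger_force: 61.0
```

Call:
servo_tool --targets '[[[0,0,-10],0,0],[[0,0,-30],0,0],[[0,0,-40],0,0],[[0,0,-40],0,0],[[0,0,-30],0,0],[[-20,-3,0],0,0],[[-41,-6.5,0],0,0],[[-41,-6.5,0],0,0],[[-41,-6.5,0],0,0],[[-41,-6.5,0],0,0],[[-41,-6.5,0],0,0],[[-41,-6.5,0],0,0],[[-41,-6.5,0],0,0],[[-41,-6.5,0],0,0],[[-41,-6.5,0],0,0],[[-21,-3.5,0],0,0],[[0,0,0],0,0],[[0,0,0],0,0],[[0,0,0],0,0]]'

```text
t: 14.45
tcp_pos: [0.4971, -0.1814, 0.2387]
tool_rot: [[-0.017, 1.0, -0.001], [1.0, 0.017, 0.001], [0.001, -0.001, -1.0]]
wrist_force: [0.4, 0.3, -4.1]
grip_width: 0.0488
finger_force: 63.2
```

```bash
python3 - <<'E'
from rig import status
print(status.get_state()["tcp_pos"])
from h import *
from rig import viewer
c=viewer.capture("top");hsv=cv2.cvtColor(c["img"],cv2.COLOR_RGB2HSV).astype(int)
E
```

```text
[ 0.49709004 -0.18136625  0.23865776]
```

Target is (498.5, −181.5). Lower to about z 0.092.

Call:
servo_tool --targets '[[[0,1.4,30],0,0],[[0,0,40],0,0],[[0,0,30],0,0],[[0,0,25],0,0],[[0,0,15],0,0],[[0,0,6],0,0],[[0,0,0],0,0],[[0,0,0],0,0],[[0,0,0],0,0]]'

```text
t: 15.4
tcp_pos: [0.4998, -0.1821, 0.0941]
tool_rot: [[-0.017, 1.0, 0.002], [1.0, 0.017, -0.001], [-0.001, 0.002, -1.0]]
wrist_force: [-0.1, -0.2, -3.9]
grip_width: 0.0489
finger_force: 63.3
```

Call:
servo_tool --targets '[[[0,0,2],0,0],[[0,0,1.5],0,0],[[0,0,1],0,0],[[0,0,0],0,0],[[0,0,0],0,0]]'

```text
t: 15.9
tcp_pos: [0.4991, -0.1821, 0.0887]
tool_rot: [[-0.017, 1.0, 0.0], [1.0, 0.017, -0.0], [-0.0, 0.0, -1.0]]
wrist_force: [-0.1, -0.8, -1.2]
grip_width: 0.0492
finger_force: 63.6
```

Call:
servo_tool --targets '[[[0,0,0.7],0,0],[[0,0,0],0,0],[[0,0,0],0,65],[[0,0,0],0,80],[[0,0,0],0,100],[[0,0,0],0,100],[[0,0,0],0,100],[[0,0,-15],0,100],[[0,0,-35],0,100],[[0,0,-45],0,100],[[0,0,-30],0,100],[[41,9,0],0,100],[[43,9,0],0,100],[[43,9.5,0],0,100],[[43,9.5,0],0,100],[[43,9.5,0],0,100],[[43,9.5,0],0,100],[[43,9.5,0],0,100],[[42,9.5,0],0,100],[[0,0,0],0,100]]'

```text
t: 17.9
tcp_pos: [0.5691, 0.1648, 0.2129]
tool_rot: [[-0.021, 1.0, 0.001], [1.0, 0.021, 0.002], [0.002, 0.001, -1.0]]
wrist_force: [0.8, -0.3, -0.5]
grip_width: 0.0855
finger_force: 0.0
```

Call:
servo_tool --targets '[[[0,0,0],0,100],[[0,0,0],0,100]]'

```text
t: 18.1
tcp_pos: [0.5678, 0.1595, 0.2126]
tool_rot: [[-0.017, 1.0, -0.001], [1.0, 0.017, -0.001], [-0.001, -0.001, -1.0]]
wrist_force: [0.6, -1.6, -0.5]
grip_width: 0.0853
finger_force: 0.0
```

```bash
python3 look.py pics/p3.png
```

```text
(no output)
```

View pics/p3.png

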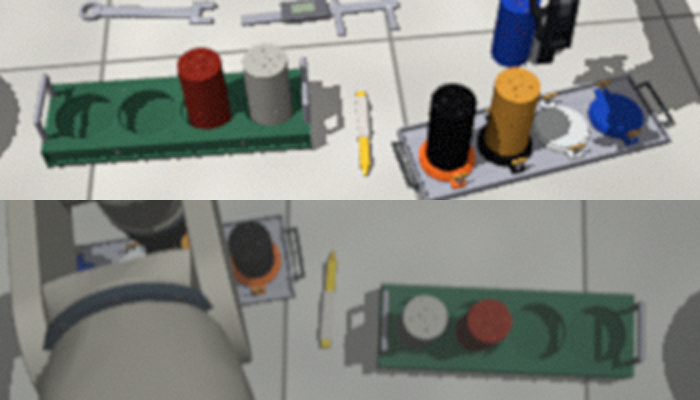

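Red is upright in pocket 2 (top crop (489,322)). Now ochre.

Call:
servo_tool --targets '[[[0,0,30],0,100],[[0,0,40],0,100],[[0,0,30],0,100],[[0,0,15],0,100],[[0,0,9],0,100],[[0,0,0],0,100],[[0,0,0],0,30],[[0,0,0],0,0],[[0,0,0],0,0],[[0,0,0],0,0],[[0,0,0],0,0],[[0,0,0],0,0]]'

```text
t: 19.4
tcp_pos: [0.5689, 0.1605, 0.0904]
tool_rot: [[-0.017, 1.0, 0.002], [1.0, 0.017, 0.0], [0.0, 0.002, -1.0]]
wrist_force: [-2.5, -1.3, 6.3]
grip_width: 0.049
finger_force: 61.0
```

Call:
servo_tool --targets '[[[0,0,-10],0,0],[[0,0,-30],0,0],[[0,0,-40],0,0],[[0,0,-40],0,0],[[0,0,-30],0,0],[[-20,-4,0],0,0],[[-41.5,-8,0],0,0],[[-41.5,-8,0],0,0],[[-41.5,-8,0],0,0],[[-41.5,-8,0],0,0],[[-41.5,-8,0],0,0],[[-41.5,-8,0],0,0],[[-41.5,-8,0],0,0],[[-41.5,-8,0],0,0],[[-41.5,-8,0],0,0],[[-19.5,-3,0],0,0],[[0,0,0],0,0],[[0,0,0],0,0],[[0,0,0],0,0]]'

```text
t: 21.3
tcp_pos: [0.4961, -0.2532, 0.239]
tool_rot: [[-0.017, 1.0, -0.0], [1.0, 0.017, 0.001], [0.001, -0.0, -1.0]]
wrist_force: [-0.4, 0.3, -5.2]
grip_width: 0.0485
finger_force: 63.8
```

Call:
servo_tool --targets '[[[0,0,30],0,0],[[0,0,40],0,0],[[0,0,30],0,0],[[0,0,25],0,0],[[0,0,15],0,0],[[0,0,6],0,0],[[0,0,0],0,0],[[0,0,0],0,0],[[0,0,2],0,0],[[0,0,1],0,0],[[0,0,0],0,0],[[0,0,0],0,0]]'

```text
t: 22.5
tcp_pos: [0.4964, -0.2542, 0.0901]
tool_rot: [[-0.017, 1.0, 0.0], [1.0, 0.017, -0.0], [-0.0, 0.0, -1.0]]
wrist_force: [0.1, -0.1, -5.2]
grip_width: 0.0485
finger_force: 63.9
```

Call:
servo_tool --targets '[[[0,0,1],0,0],[[0,0,1],0,0],[[0,0,0],0,0],[[0,0,0],0,0]]'

```text
t: 22.9
tcp_pos: [0.4964, -0.2542, 0.0884]
tool_rot: [[-0.017, 1.0, 0.0], [1.0, 0.017, -0.0], [-0.0, 0.0, -1.0]]
wrist_force: [-3.1, 0.8, 6.0]
grip_width: 0.0491
finger_force: 64.6
```

Contact, so release and go to charcoal.

Call:
servo_tool --targets '[[[0,0,0],0,65],[[0,0,0],0,80],[[0,0,0],0,100],[[0,0,0],0,100],[[0,0,0],0,100],[[0,0,-15],0,100],[[0,0,-35],0,100],[[0,0,-45],0,100],[[0,0,-30],0,100],[[41,11,0],0,100],[[43,11,0],0,100],[[43,11,0],0,100],[[43,12,0],0,100],[[43,11,0],0,100],[[43,12,0],0,100],[[43,11,0],0,100],[[43,11,0],0,100],[[0,0,0],0,100],[[0,0,0],0,100],[[0,0,0],0,100]]'

```text
t: 24.9
tcp_pos: [0.5801, 0.0887, 0.2127]
tool_rot: [[-0.017, 1.0, -0.001], [1.0, 0.017, -0.0], [-0.0, -0.001, -1.0]]
wrist_force: [-0.4, 0.4, -0.4]
grip_width: 0.0856
finger_force: 0.0
```

```bash
python3 look.py pics/p4.png
```

```text
(no output)
```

View pics/p4.png

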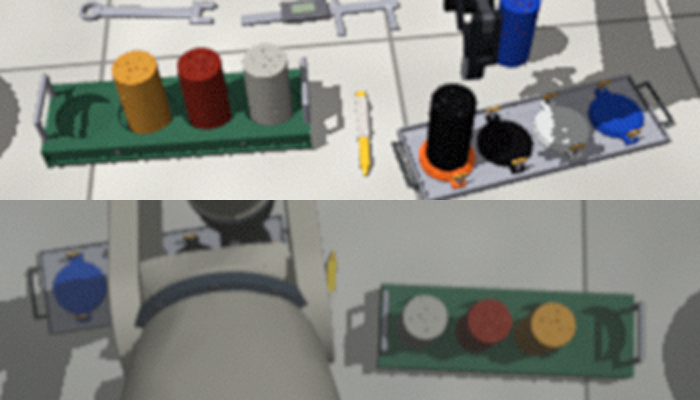

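Three stand in line in the rack. Charcoal is next.

Call:
servo_tool --targets '[[[0,0,30],0,100],[[0,0,40],0,100],[[0,0,30],0,100],[[0,0,15],0,100],[[0,0,9],0,100],[[0,0,0],0,100],[[0,0,0],0,30],[[0,0,0],0,0],[[0,0,0],0,0],[[0,0,0],0,0],[[0,0,0],0,0],[[0,0,0],0,0]]'

```text
t: 26.2
tcp_pos: [0.5815, 0.0896, 0.0904]
tool_rot: [[-0.017, 1.0, 0.003], [1.0, 0.017, 0.0], [0.0, 0.003, -1.0]]
wrist_force: [-0.2, -0.3, 4.2]
grip_width: 0.0487
finger_force: 60.8
```

Call:
servo_tool --targets '[[[0,0,-10],0,0],[[0,0,-30],0,0],[[0,0,-40],0,0],[[0,0,-40],0,0],[[0,0,-30],0,0],[[-20,-5,0],0,0],[[-41.5,-9,0],0,0],[[-41.5,-9.5,0],0,0],[[-41.5,-9,0],0,0],[[-41.5,-9.5,0],0,0],[[-41.5,-9,0],0,0],[[-41.5,-9.5,0],0,0],[[-41.5,-9,0],0,0],[[-41.5,-9.5,0],0,0],[[-41.5,-9,0],0,0],[[-20,-5,0],0,0],[[0,0,0],0,0],[[0,0,0],0,0],[[0,0,0],0,0]]'

```text
t: 28.1
tcp_pos: [0.4944, -0.3246, 0.2391]
tool_rot: [[-0.018, 1.0, -0.0], [1.0, 0.018, 0.001], [0.001, -0.0, -1.0]]
wrist_force: [0.1, 0.7, -3.9]
grip_width: 0.0489
finger_force: 63.6
```

Call:
servo_tool --targets '[[[0,0,30],0,0],[[0,0,40],0,0],[[0,0,30],0,0],[[0,0,25],0,0],[[0,0,15],0,0],[[0,0,6],0,0],[[0,0,0],0,0],[[0,0,0],0,0],[[0,0,2],0,0],[[0,0,1],0,0],[[0,0,0],0,0],[[0,0,0],0,0]]'

```text
t: 29.3
tcp_pos: [0.4945, -0.3257, 0.0901]
tool_rot: [[-0.017, 1.0, 0.0], [1.0, 0.017, -0.0], [-0.0, 0.0, -1.0]]
wrist_force: [0.5, 0.2, -4.3]
grip_width: 0.0489
finger_force: 63.5
```

Call:
servo_tool --targets '[[[0,0,1],0,0],[[0,0,1],0,0],[[0,0,0],0,0],[[0,0,0],0,0]]'

```text
t: 29.7
tcp_pos: [0.4946, -0.3258, 0.0884]
tool_rot: [[-0.017, 1.0, 0.0], [1.0, 0.017, -0.0], [-0.0, 0.0, -1.0]]
wrist_force: [-1.2, 0.5, 5.6]
grip_width: 0.049
finger_force: 63.8
```

Contact. Release, rise and back off to a viewing pose like the first one, then check all four.

Call:
servo_tool --targets '[[[0,0,0],0,65],[[0,0,0],0,80],[[0,0,0],0,100],[[0,0,0],0,100],[[0,0,0],0,100],[[0,0,-15],0,100],[[0,0,-35],0,100],[[0,0,-45],0,100],[[0,0,-45],0,100],[[0,0,-45],0,100],[[20,-10,-45],0,100],[[20,-10,-45],0,100],[[20,-10,-40],0,100],[[20,-15,0],0,100],[[20,-20,0],0,100],[[0,0,0],0,100],[[0,0,0],0,100]]'

```text
t: 31.4
tcp_pos: [0.4278, -0.2268, 0.4037]
tool_rot: [[-0.018, 1.0, 0.002], [1.0, 0.018, -0.001], [-0.001, 0.002, -1.0]]
wrist_force: [-0.3, -0.8, 1.1]
grip_width: 0.0852
finger_force: 0.0
```

```bash
python3 - <<'E'
from h import *
from rig import viewer
c=viewer.capture("wrist");img=c["img"].copy()
pk=[(500.2,-109.6),(498.5,-181.5),(496.8,-253.5),(495,-325.5)]
for x,y in pk:  # expected top-face circles for a centred cylinder
    a=np.linspace(0,2*np.pi,60)
    for z,r in((.11,25),(.034,33)):
        q=proj(c,np.c_[(x+r*np.cos(a))/1e3,(y+r*np.sin(a))/1e3,0*a+z]); cv2.polylines(img,[np.int32(q*8)],True,(255,0,255),1,shift=3)
q=proj(c,[[.498,-.2,.06]])[0];print(q)
o=img[0:300,130:430];cv2.imwrite("pics/p5.png",cv2.resize(o,None,fx=2,fy=2)[:,:,::-1])
E
```

```text
[308.67314755 122.40456291]
```

View pics/p5.png

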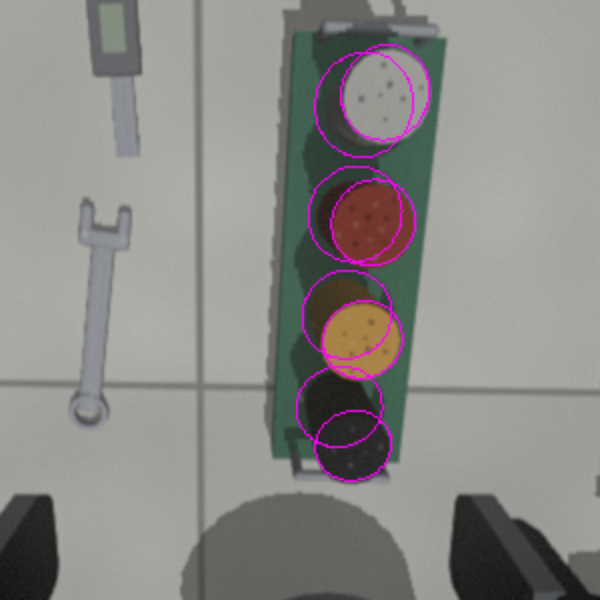

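All four tops fall on the circles expected for centred, upright, seated cylinders, to within about 2 mm. Grey, red, ochre and charcoal run from left to right, and the gripper is clear.

```bash
python3 -c "
from rig import workorder;print(workorder.sign_off())"
```

```text
the job is handed in; nothing more can be done
None
```

All four cylinders (grey, red, ochre, charcoal from left to right) stand upright on the rack floor in their matching pockets, and the job was handed in at about 31.5 s; the hand-in gave no verdict.

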